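Pack out the labelling clamp and hold the jar tight

ROBOT

A 6-joint arm with a two-finger parallel gripper is mounted at the origin on the work surface. World frame = base frame: x ahead of the robot, y to its left, z up, the work surface at z = 0. Lengths are in m, angles in rad, forces in N, time in s.
With the tool pointing down it reaches from about 0.2 to 0.875 m from the base axis. Payload 3.4 kg.
Tool frame: the origin (TCP) lies between the finger pads; the fingertips stand 25 mm ahead of it and the grasp point (between the pads) lies 6 mm ahead of it (r.nose_length is the z of the fingertips in the tool frame, in m); z points along the fingers, x is the direction in which the jaws open and shut, and the axes are right-handed (so a half turn about z gives the same grasp; the last joint's range is limited). The gripper opens to 94 mm and grips with 3 to 60 N. Pads are 16 mm wide; open, the fingers measure 119 mm over their backs; the gripper's body (75 mm by 177 mm) begins 78 mm behind the grasp point.
Start: joints at [1.004, 0.276, 1.505, -0, 1.361, -0.121], TCP at [0.248, 0.519, 0.195] pointing down, gripper open.
Joint ranges: [-2.89, 2.89], [-0.75, 2.08], [0.22, 2.7], [-1.18, 4.32], [0.11, 2.71], [-2.7, 2.7]. Speed limits (rad/s): [2.57, 2.57, 3.14, 3.14, 3.14, 3.14].

INTERFACE

Orientations are given as a unit quaternion [w, x, y, z].
In Python, from plant import r, gripper_to, inverse_kinematics, vision, models, telemetry gives the robot as it stands. Calls block until the motion is done:
- r.move_to(position, orientation): joint-space move of the TCP to a pose.
- r.move_l(position, rot=None, vel=0.15, guard=None): straight line of the TCP; rot=None keeps the orientation; vel is the mean speed in m/s. With guard (N) it stops when the force on the tool has changed by that much, and returns True; else False.
- r.movej(angles): joint-space move.
- gripper_to(opening, f_grip=None): finger opening in m; f_grip is the grip in N (None keeps the last); returns when the fingers have stopped.
- r.hold(seconds).
- inverse_kinematics(position, orientation): joint angles nearest the present ones, or None.
- vision.snapshot(name): name is "scene" or "top" or "wrist"; returns the picture (480x640x3 uint8, red, green, blue); there is no depth.
- vision.get_calibration(name): a dict with "fx", "fy", "cx", "cy" (pixels), "position" and "orientation" of the camera in the world. Camera axes: x right, y down, z forward; pixel columns grow to the right and rows downward; lengths in m; the calibration is good to about 2 mm. The wrist camera is an equidistant fisheye: a pixel r from the principal point sees the ray r / f radians off the axis. A picture is of the moment at which its call begins: read the wrist's pose just before it. get_calibration takes no time and is no camera call; for the wrist camera it gives the pose at the moment of the call.
A pose or a line that the arm cannot do raises r.PlanningError and nothing moves.
- r.sign_off(): hands the job in, once; it reports no verdict.
Trained networks look in the newest picture that a camera, given by its name, has taken for a name from the list of things; names that differ only in an ending like _2 or _b are one class to them, and where a whole thing is asked for, a point or a joint stands for the part that bears it (a point fixed in the world has none). Each returns a list of dicts, best first, with "score" (0 to 1); they miss things now and then, are a little off and sometimes report something else, mostly with a low value. They report only what shows in the picture. A call takes as long as a camera call. They do not tell look-alikes from the thing itself.
- models.boxes_of(thing, camera): "at" ([x, y, z] in m, in world coordinates, good to about 4 mm: the middle of the surface that is visible of it).
- models.regions_of(thing, camera): "pixels" (480x640 bool, what is visible of it).
- models.mark_of(thing, camera): "at" ([x, y, z] in m, in world coordinates, good to about 4 mm: a listed point, or the origin of a listed thing).
Readings, each from a call of its own:
- telemetry.current_t(): time.
- telemetry.current_joints(): joint angles.
- telemetry.current_dq(): joint speeds.
- telemetry.current_joint_efforts(): joint torques, N m.
- telemetry.current_ee_pos(): TCP position.
- telemetry.current_tool_rot(): TCP orientation.
- telemetry.current_wrist_force(): force on the tool from outside, world axes, zero at the start.
- telemetry.current_torque(): the same for the moment, N m.
- telemetry.current_opening(): finger opening in m.
Only numpy, scipy, OpenCV 4.12 (cv2) and the standard library are available. Lean on these libraries where they do the work, as an engineer would, in place of code of your own. Each camera call takes 0.05 s, during which the arm holds its last target.

TASK

Get the amber jar clamped for labelling: stand yellow packing plates from the rack upright in the gap between the jar and the spring jaw, one behind the other and in line, until the gap is so full that pushing the red plate of the jaw squeezes jaw, plates and jar firmly together before the jaw runs into its own stop. Finish while still holding it: the fingers keep pushing the jaw shut with roughly 10 to 25 N, touching neither plates nor jar, so that the whole stack stays tight. Leave the plates you do not need standing in the rack, keep the jar upright and uncrushed, and leave the other things on the bench alone.

Things in the scene. Friction and masses are not known exactly. Their poses are not given: they have to be found in the camera images.
- jig: labelling clamp fixed to the bench: an aluminium deck 250 x 90 mm, 12 mm thick, carrying the spring jaw, the gap and the jar in its cradle in one line along the deck's x. Origin at z = 0 on the bench, on the clamp's centre line; the deck reaches from x = -135 to +115 mm; its x axis points from the jaw to the jar (the jaw's closing direction). Plates stand on the deck, 12 mm above the bench
- jaw (a joint): travel of the spring jaw towards the jar, in m: 0 = sprung fully open, 0.020 = at its own end stop, which it cannot pass. The spring pushes back with about 2 N at 0 and 6 N at 0.020 and opens the jaw again when it is let go
- jaw_face (a point): centre line of the flat blue jaw face that looks at the jar, 25 mm above the deck; the face is 30 mm wide and reaches from 3 to 39 mm above the deck; it moves with the jaw. Sits at deck x = -30 mm when open
- jaw_push (a point): back of the red upright push plate of the jaw (50 mm wide, 2 to 52 mm above the deck, 8 mm thick), 53 mm behind the jaw face and 25 mm above the deck: the place to push, in the deck's +x direction; there is free deck behind it
- cradle: blue fixed V-shaped cradle that backs the jar, open towards the jaw, 46 mm high; origin on the deck where the jar's axis belongs, x axis as the jig's. Where it is bolted along the deck differs from case to case, so the gap between open jaw face and jar is 32 to 48 mm
- jar_mid (a point): upright round amber jar with aluminium lid standing on the deck in the cradle, diameter 54 mm, height 60 mm, 0.15 kg; this point is its centre, half-way up. The gap lies between its near side (27 mm from its axis) and the jaw face
- rack: grey fixed rack, 165 mm long (its x) x 34 mm wide (its y); origin under its centre on the bench. Four slots across it at x = -57, -19, +19, +57 mm; plates stand in them on a floor 8 mm above the bench, between ribs 10 mm high, thickness along the rack's x; each plate's ends stick out 5 mm past the rack on both sides, so it can be pinched across its 44 mm width
- plate0_mid (a point): yellow plastic packing plate, 10 mm thick (along its x) x 44 mm wide (along its y) x 50 mm tall; one of four alike, at first standing on edge in the rack; this point is its centre, 25 mm above its lower edge. 30 g or so
- plate1_mid (a point): yellow plastic packing plate, 10 mm thick (along its x) x 44 mm wide (along its y) x 50 mm tall; one of four alike, at first standing on edge in the rack; this point is its centre, 25 mm above its lower edge. 30 g or so
- plate2_mid (a point): yellow plastic packing plate, 10 mm thick (along its x) x 44 mm wide (along its y) x 50 mm tall; one of four alike, at first standing on edge in the rack; this point is its centre, 25 mm above its lower edge. 30 g or so
- plate3_mid (a point): yellow plastic packing plate, 10 mm thick (along its x) x 44 mm wide (along its y) x 50 mm tall; one of four alike, at first standing on edge in the rack; this point is its centre, 25 mm above its lower edge. 30 g or so
- lid: bystander: loose aluminium jar lid lying on the bench, diameter 60 mm, 16 mm high; origin under its centre
- salve: bystander: orange jar with white lid, diameter 55 mm, height 56 mm; origin under its centre
- oil: bystander: amber bottle with black cap, diameter 54 mm, height 130 mm; origin under its centre
- tub: bystander: white tub with green lid, diameter 70 mm, height 70 mm; origin under its centre
Mind the look-alikes: they are no part of the job. Leave any blue or green look-alike of the part that bears plate3_mid alone. What is shaped like the part that bears plate0_mid but white is not meant.

How it is judged:
At the end, for the whole second after the job is handed in: Fingers push the jaw with 5-45 N; jaw on plate, plate on jar, jar on cradle each over 3 N; jar upright, within 6 mm of its place; every plate stands in the gap (within 9 mm of the centre line, 0.12 rad of upright, not touched by fingers) or where it began in the rack (15 mm) (contact force between the fingers and jaw between 5 and 45 N and (contact force between jaw and plate0 above 3 N or contact force between jaw and plate1 above 3 N or contact force between jaw and plate2 above 3 N or contact force between jaw and plate3 above 3 N) and (contact force between jar and plate0 above 3 N or contact force between jar and plate1 above 3 N or contact force between jar and plate2 above 3 N or contact force between jar and plate3 above 3 N) and contact force between jar and cradle above 3 N and contact force between jar and the fingers below 0.5 N and angle between jar_mid's own z axis and vertical below 0.1 rad and horizontal distance between jar_mid and cradle below 0.006 m and linear speed of jar below 0.02 m/s and velocity of joint jaw between -0.01 and 0.01 m/s and ((y of plate0_mid in the frame of jig between -0.009 and 0.009 m and z of plate0_mid in the frame of jig between 0.033 and 0.042 m and x of plate0_mid in the frame of jaw_face above 0.003 m and x of plate0_mid in the frame of cradle below -0.028 m and angle between plate0_mid's own z axis and vertical below 0.12 rad and contact force between plate0 and the fingers below 0.5 N) or (distance of plate0_mid from where it was at the start of the episode below 0.015 m and angle between plate0_mid's own z axis and vertical below 0.25 rad)) and ((y of plate1_mid in the frame of jig between -0.009 and 0.009 m and z of plate1_mid in the frame of jig between 0.033 and 0.042 m and x of plate1_mid in the frame of jaw_face above 0.003 m and x of plate1_mid in the frame of cradle below -0.028 m and angle between plate1_mid's own z axis and vertical below 0.12 rad and contact force between plate1 and the fingers below 0.5 N) or (distance of plate1_mid from where it was at the start of the episode below 0.015 m and angle between plate1_mid's own z axis and vertical below 0.25 rad)) and ((y of plate2_mid in the frame of jig between -0.009 and 0.009 m and z of plate2_mid in the frame of jig between 0.033 and 0.042 m and x of plate2_mid in the frame of jaw_face above 0.003 m and x of plate2_mid in the frame of cradle below -0.028 m and angle between plate2_mid's own z axis and vertical below 0.12 rad and contact force between plate2 and the fingers below 0.5 N) or (distance of plate2_mid from where it was at the start of the episode below 0.015 m and angle between plate2_mid's own z axis and vertical below 0.25 rad)) and ((y of plate3_mid in the frame of jig between -0.009 and 0.009 m and z of plate3_mid in the frame of jig between 0.033 and 0.042 m and x of plate3_mid in the frame of jaw_face above 0.003 m and x of plate3_mid in the frame of cradle below -0.028 m and angle between plate3_mid's own z axis and vertical below 0.12 rad and contact force between plate3 and the fingers below 0.5 N) or (distance of plate3_mid from where it was at the start of the episode below 0.015 m and angle between plate3_mid's own z axis and vertical below 0.25 rad))); the arm keeps its last pose, push and grip.
It fails at once if the jar is crushed: it is pressed into the cradle with more than 60 N (contact force between jar and cradle above 60 N).
It fails at once if the jar is tipped (angle between jar_mid's own z axis and vertical above 0.4 rad).
It fails at once if the lid, salve jar, oil bottle or tub is moved by more than 25 mm (distance of any of lid, salve, oil, tub from where it was at the start of the episode above 0.025 m).
It also fails if it takes over 72 s, if anything falls off the work surface, if the arm or the gripper's body presses on something with over 40 N, if the wrist force passes 120 N, or if a joint passes its speed limit or range.

## Working session

There is one attempt and no reset: what is moved stays moved. The work goes in short steps, each a Python script; the robot and the scene stay as the last script left them, time stands still between calls to the robot, and variables do not carry over. Pictures are saved under pics/ and viewed, and the job is handed in when it is done.

```bash
ls; mkdir -p pics
python3 - <<'E'
from plant import r, gripper_to, inverse_kinematics, vision, models, telemetry
import cv2
for n in ("scene","top"):
    im=vision.snapshot(n); cv2.imwrite(f"pics/{n}0.png",im[:,:,::-1]); print(n,vision.get_calibration(n))
    for t in ("jig","jaw_face","jaw_push","cradle","jar_mid","rack","plate0_mid","lid","salve","oil","tub"):
        print(t,[([round(float(v),3) for v in d["at"]],round(d["score"],2)) for d in models.mark_of(t,n)][:6])
print(telemetry.current_t(), telemetry.current_tool_rot(), r.nose_length)
E
```

```text
pics
scene {'fx': 520.252635619802, 'fy': 520.252635619802, 'cx': 323.19866515703626, 'cy': 241.03401595913826, 'position': array([ 1.12493077, -0.62654816,  0.80985984]), 'orientation': array([-0.37484575,  0.86401281,  0.30653207, -0.13787901])}
jig [([0.589, 0.163, 0.001], 0.78)]
jaw_face [([0.556, 0.159, 0.036], 0.86), ([0.628, 0.178, 0.013], 0.21)]
jaw_push [([0.5, 0.158, 0.043], 0.66)]
cradle [([0.625, 0.175, 0.014], 0.82)]
jar_mid [([0.624, 0.174, 0.041], 0.7)]
rack [([0.586, -0.175, 0.004], 0.67)]
plate0_mid [([0.473, -0.252, 0.023], 0.85), ([0.535, -0.173, 0.032], 0.69)]
lid [([0.453, -0.388, -0.002], 0.9)]
salve [([0.786, 0.005, -0.001], 0.8)]
oil [([0.533, 0.401, -0.003], 0.75)]
tub [([0.608, -0.377, 0.002], 0.69), ([0.45, -0.389, -0.003], 0.34)]
top {'fx': 538.3034530892377, 'fy': 538.3034530892377, 'cx': 327.3560001796592, 'cy': 230.33623150840873, 'position': array([0.48678037, 0.02604096, 1.1595786 ]), 'orientation': array([ 0.03556557, -0.6991381 ,  0.71265449, -0.04543773])}
jig [([0.583, 0.169, -0.001], 0.88)]
jaw_face [([0.552, 0.162, 0.038], 0.58)]
jaw_push [([0.501, 0.154, 0.032], 0.61)]
cradle [([0.627, 0.181, 0.011], 0.88)]
jar_mid [([0.629, 0.18, 0.04], 0.56)]
rack [([0.593, -0.175, 0.003], 0.7)]
plate0_mid [([0.535, -0.172, 0.034], 0.7), ([0.553, 0.163, 0.043], 0.59), ([0.473, -0.249, 0.025], 0.51)]
lid [([0.45, -0.39, -0.001], 0.61), ([0.611, -0.17, 0.033], 0.55)]
salve [([0.79, -0.001, 0.004], 0.72)]
oil [([0.531, 0.395, -0.002], 0.7), ([0.553, 0.162, 0.039], 0.49)]
tub [([0.607, -0.375, -0.004], 0.95), ([0.501, 0.155, 0.033], 0.37)]
1.2 [-2.45309930e-05  8.45918425e-01  5.33312306e-01  5.59956495e-05] 0.025
```

View pics/scene0.png

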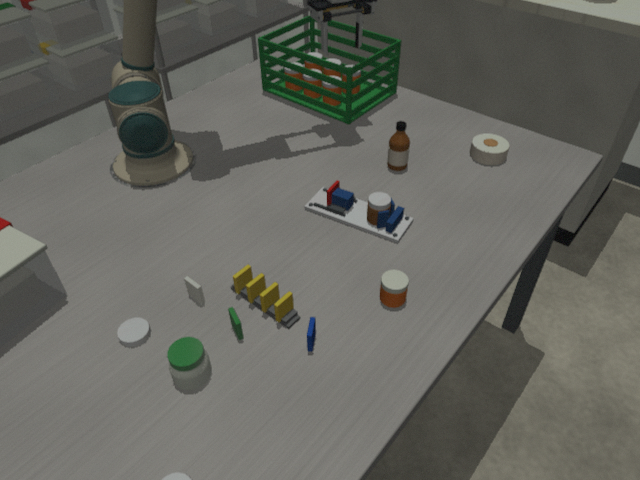

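View pics/top0.png

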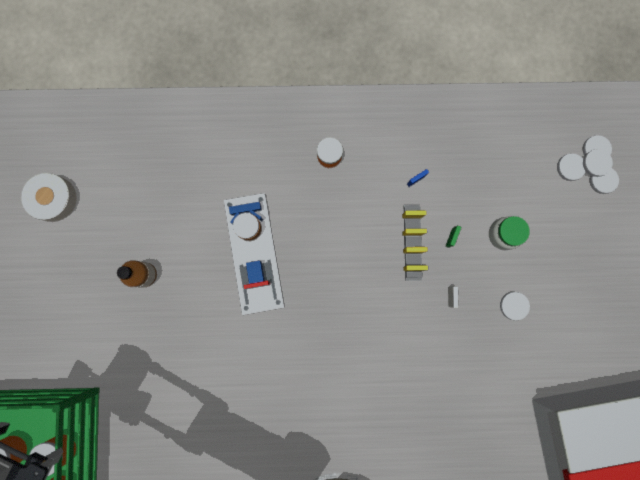

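The scene picture shows the jig near (360,213) with the red plate at (333,193). The rack with its four yellow plates runs from (243,279) to (285,307). The look-alikes stand apart from it: white at (194,290), green at (236,322) and blue at (311,333). Next I measure the jig and rack poses from the top picture.

```bash
cat > h.py <<'E'
import numpy as np, cv2
from scipy.spatial.transform import Rotation as R
def rot(q): return R.from_quat([q[1],q[2],q[3],q[0]]).as_matrix()
def unproj(c,uv,z,fish=False):
    uv=np.atleast_2d(np.asarray(uv,float)); x=(uv[:,0]-c['cx'])/c['fx']; y=(uv[:,1]-c['cy'])/c['fy']
    if fish:
        th=np.hypot(x,y); s=np.sin(th)/np.maximum(th,1e-9); d=np.stack([x*s,y*s,np.cos(th)],1)
    else: d=np.stack([x,y,np.ones_like(x)],1)
    d=d@rot(c['orientation']).T; p=np.array(c['position'])
    return p+d*((z-p[2])/d[:,2])[:,None]
def proj(c,P,fish=False):
    q=(np.atleast_2d(P)-c['position'])@rot(c['orientation'])
    if fish:
        rr=np.hypot(q[:,0],q[:,1]); th=np.arctan2(rr,q[:,2]); k=th/np.maximum(rr,1e-9)
        return np.stack([c['cx']+c['fx']*q[:,0]*k,c['cy']+c['fy']*q[:,1]*k],1)
    return np.stack([c['cx']+c['fx']*q[:,0]/q[:,2],c['cy']+c['fy']*q[:,1]/q[:,2]],1)
def down(yaw):  # tool z down, tool x at yaw
    m=np.array([[np.cos(yaw),np.sin(yaw),0],[np.sin(yaw),-np.cos(yaw),0],[0,0,-1.]])
    q=R.from_matrix(m).as_quat(); return np.array([q[3],q[0],q[1],q[2]])
E
python3 - <<'E'
from plant import vision
from h import *
im=cv2.imread("pics/top0.png"); c=vision.get_calibration("top")
crop=cv2.resize(im[180:330,200:300],None,fx=5,fy=5,interpolation=cv2.INTER_CUBIC)[:600]
crop2=cv2.resize(im[160:320,390:480],None,fx=4,fy=4)[:600]
hsv=cv2.cvtColor(im,cv2.COLOR_BGR2HSV)
y=cv2.inRange(hsv,(20,120,100),(35,255,255)); n,l,s,ce=cv2.connectedComponentsWithStats(y)
for i in range(1,n):
    if s[i,4]>20: print("yellow",s[i],ce[i],unproj(c,ce[i],0.058).round(4))
roi=np.zeros(im.shape[:2],np.uint8); roi[185:320,215:295]=1
g=((im.min(2)>165)*roi).astype(np.uint8); pts=np.argwhere(g)[:,::-1].astype(np.float32)
rc=cv2.minAreaRect(pts); b=cv2.boxPoints(rc); w=unproj(c,b,0.012); print(rc,b,w.round(4),w.mean(0))
print(np.linalg.norm(np.diff(w,axis=0),axis=1), np.degrees(np.arctan2(*(np.diff(w,axis=0)[:,[1,0]].T))))
cv2.imwrite("pics/c1.png",crop); cv2.imwrite("pics/c2.png",crop2); print(g.sum())
E
```

```text
yellow [405 211  21   5 100] [414.82 212.9 ] [[ 0.6465 -0.1726  0.058 ]]
yellow [405 229  22   5 103] [415.01941748 230.94174757] [[ 0.6089 -0.1715  0.058 ]]
yellow [406 247  21   6 118] [415.74576271 249.38135593] [[ 0.5707 -0.1716  0.058 ]]
yellow [406 265  22   6 113] [415.82300885 267.26548673] [[ 0.534  -0.1703  0.058 ]]
((253.09458923339844, 253.5675811767578), (116.23008728027344, 41.75734329223633), 80.53767395019531) [[222.94594 199.67567]
 [264.13513 192.81082]
 [283.24323 307.45947]
 [242.05405 314.32434]] [[0.6894 0.2323 0.012 ]
 [0.7028 0.1436 0.012 ]
 [0.4568 0.105  0.012 ]
 [0.4442 0.1917 0.012 ]] [0.57329291 0.16814098 0.012     ]
[0.08972855 0.24910448 0.08761463] [ -81.37134621 -171.07380881   98.23594557]
3061
```

View pics/c1.png

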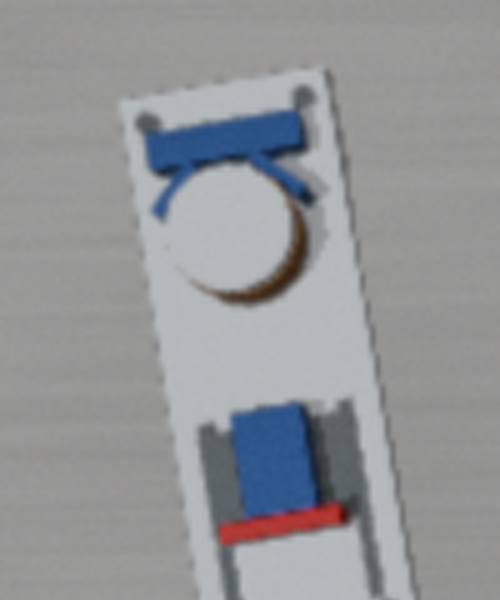

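View pics/c2.png

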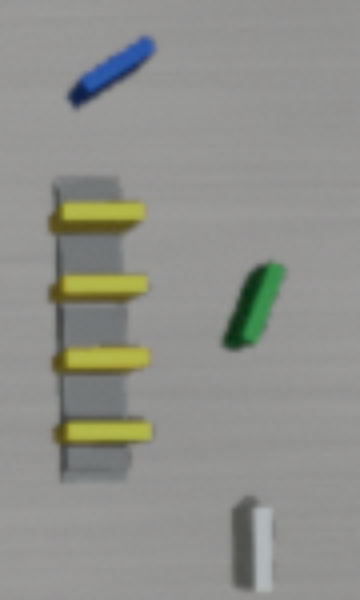

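```bash
cat >> h.py <<'E'
JY=np.radians(8.8); JO=np.array([0.5832,0.1697])
def jig(x,y,z): c,s=np.cos(JY),np.sin(JY); return np.array([JO[0]+c*x-s*y,JO[1]+s*x+c*y,z])
E
python3 - <<'E'
from plant import r, vision, models, telemetry, inverse_kinematics
from h import *
t0=telemetry.current_t()
r.move_to(jig(-0.02,0,0.22),down(JY+np.pi/2)); print(telemetry.current_t()-t0, telemetry.current_joints())
c=vision.get_calibration("wrist"); im=vision.snapshot("wrist"); cv2.imwrite("pics/w1.png",im[:,:,::-1])
np.save("cw1.npy",c,allow_pickle=True); print(c, telemetry.current_ee_pos())
for t in ("jaw_face","jaw_push","cradle","jar_mid","jig"):
    print(t,[([round(float(v),4) for v in d["at"]],round(d["score"],2)) for d in models.mark_of(t,"wrist")][:3])
E
```

```text
1.7249999999999999 [ 1.70136008e-01  2.82183467e-01  1.43299616e+00  4.91536583e-04
  1.42653171e+00 -1.55485908e+00]
{'fx': 371.64829954431775, 'fy': 371.64829954431775, 'cx': 323.3039057981939, 'cy': 237.81853768591387, 'position': array([0.48571052, 0.15550769, 0.40951281]), 'orientation': array([0.08834196, 0.6444233 , 0.75253991, 0.10294658])} [0.56303389 0.16753563 0.21997661]
jaw_face [([0.5532, 0.1627, 0.0398], 0.82)]
jaw_push []
cradle []
jar_mid [([0.5311, 0.4021, 0.0032], 0.67), ([0.6281, 0.1776, 0.04], 0.55)]
jig [([0.5888, 0.1681, -0.0024], 0.87)]
```

View pics/w1.png

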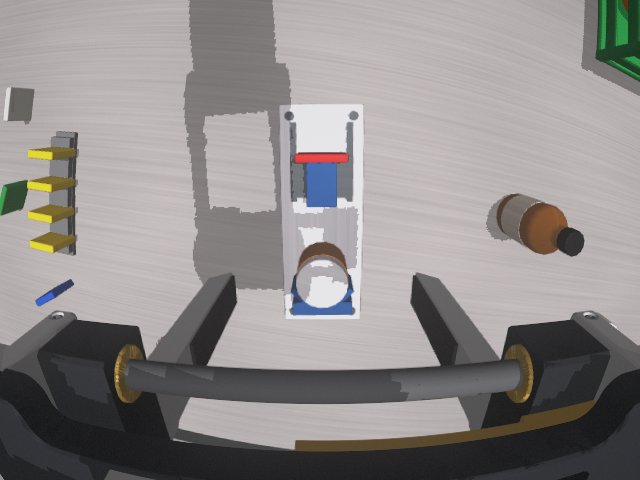

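The wrist picture shows the deck at columns 280-363 and rows 104-318. The red plate is at row 158, the front edge of the blue jaw at row 207, and the lid at about (323,282). Next I unproject these.

Run:
```python
from h import *
c=np.load("cw1.npy",allow_pickle=True).item()
im=cv2.imread("pics/w1.png"); 
k=cv2.resize(im[95:335,265:380],None,fx=2.5*2/2,fy=2.5,interpolation=cv2.INTER_CUBIC)
k=cv2.resize(im[95:245,270:370],None,fx=4,fy=4,interpolation=cv2.INTER_CUBIC)
k2=cv2.resize(im[190:330,270:370],None,fx=4,fy=4,interpolation=cv2.INTER_CUBIC)
cv2.imwrite("pics/k.png",np.hstack([k[:560],k2[:560]]))
def J(u,z):
    p=unproj(c,u,z,True)[:,:2]-JO; co,s=np.cos(JY),np.sin(JY); return np.c_[p[:,0]*co+p[:,1]*s,-p[:,0]*s+p[:,1]*co].round(4)
print("deck corners",J([[281,104],[363,104],[360,318],[285,318]],0.012))
hsv=cv2.cvtColor(im,cv2.COLOR_BGR2HSV)
b=cv2.inRange(hsv,(100,120,60),(125,255,255)); b[:,:270]=0;b[:,370:]=0
rd=cv2.inRange(hsv,(0,150,100),(8,255,255)); rd[:,:270]=0;rd[:,370:]=0
for m,n in((b,"blue"),(rd,"red")):
    N,l,s,ce=cv2.connectedComponentsWithStats(m)
    for i in range(1,N):
        if s[i,4]>30: print(n,s[i],ce[i])
```

```text
deck corners [[-0.1341 -0.0439]
 [-0.1341  0.0426]
 [ 0.1128  0.0452]
 [ 0.1129 -0.0452]]
blue [ 306  163   31   44 1331] [321.34710744 184.3095417 ]
blue [293 289  60  26 622] [324.35530547 307.64951768]
red [295 154  53   9 427] [320.74941452 157.56908665]
```

View pics/k.png

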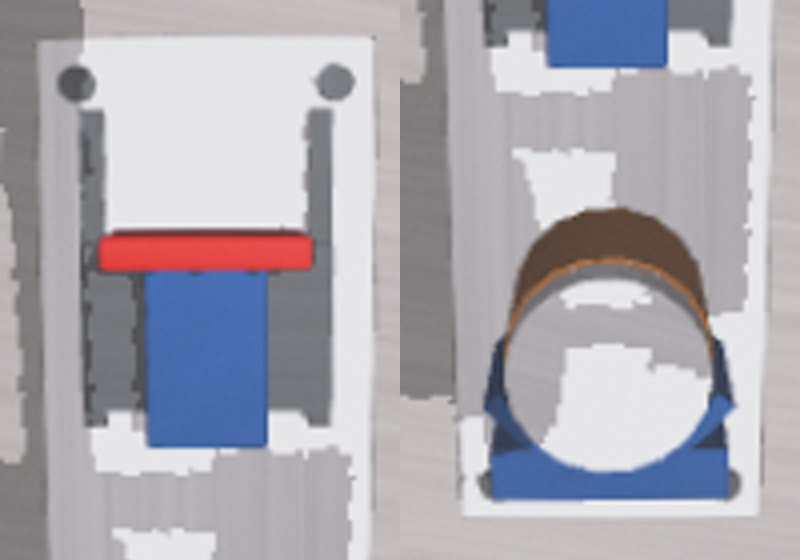

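Run:
```python
from h import *
c=np.load("cw1.npy",allow_pickle=True).item()
def J(u,z):
    p=unproj(c,u,z,True)[:,:2]-JO; co,s=np.cos(JY),np.sin(JY); return np.c_[p[:,0]*co+p[:,1]*s,-p[:,0]*s+p[:,1]*co].round(4).tolist()
print("jar near base",J([[323.75,242]],0.012))
print("lid near far left right",J([[323,258],[323,308],[296.3,283],[348.3,283]],0.072))
print("jaw face",J([[306.5,206.7],[336.7,206.7]],0.051),"red",J([[295,154],[348,154],[295,162.5],[348,162.5]],0.064))
print("cradle back",J([[293,314.5],[352,314.5]],0.058))
```

```text
jar near base [[0.0173, 0.0014]]
lid near far left right [[0.0158, 0.0006], [0.0691, 0.0006], [0.0418, -0.0256], [0.0417, 0.0255]]
jaw face [[-0.0302, -0.0156], [-0.0302, 0.014]] red [[-0.0825, -0.0254], [-0.0825, 0.0236], [-0.0746, -0.0254], [-0.0746, 0.0237]]
cradle back [[0.084, -0.0312], [0.084, 0.0314]]
```

Jaw face is at deck x ≈ -30, the red plate's back at -82.5 and the jar's near side at about +16.5, so the gap is about 46.5 mm. That means 3 plates: closing takes about 16.5 of the 20 mm travel. Next, the rack from the wrist camera.

Run:
```python
from plant import r, vision, models, telemetry
from h import *
RY=np.radians(-1.2)
r.move_to([0.59,-0.1715,0.2],down(RY+np.pi/2)); print(telemetry.current_t(), telemetry.current_joints().round(2))
c=vision.get_calibration("wrist"); im=vision.snapshot("wrist"); cv2.imwrite("pics/w2.png",im[:,:,::-1])
np.save("cw2.npy",c,allow_pickle=True)
hsv=cv2.cvtColor(im,cv2.COLOR_RGB2HSV)
y=cv2.inRange(hsv,(22,120,60),(35,255,255)); n,l,s,ce=cv2.connectedComponentsWithStats(y)
for i in range(1,n):
    if s[i,4]>50: print(s[i],ce[i])
```

```text
4.5083 [-0.39  0.33  1.41  0.    1.4  -1.95]
[294 154  49  13 607] [318.37397035 160.21416804]
[295 191  48  18 795] [318.40251572 199.47798742]
[296 226  47  23 919] [319.28835691 237.42437432]
[297 261  45  25 987] [319.44478217 273.21681864]
```

View pics/w2.png

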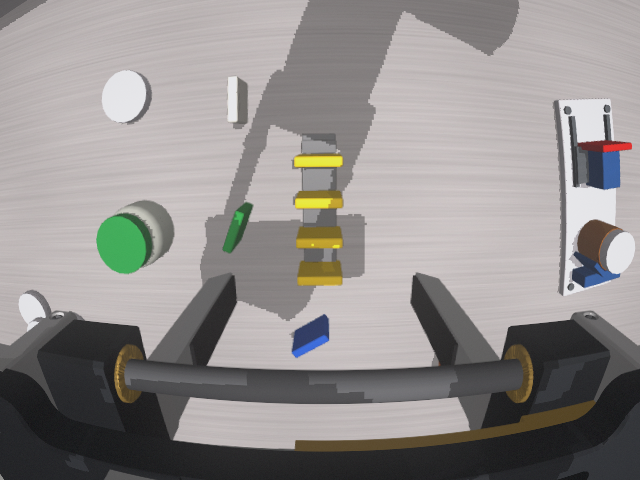

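Run:
```python
from h import *
im=cv2.imread("pics/w2.png"); cv2.imwrite("pics/k2.png",cv2.resize(im[130:295,285:360],None,fx=3.6,fy=3.6,interpolation=cv2.INTER_CUBIC))
```

```text
(no output)
```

View pics/k2.png

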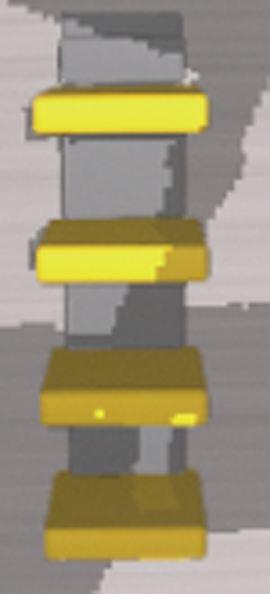

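Run:
```python
from h import *
c=np.load("cw2.npy",allow_pickle=True).item()
for n,(a,b,l,rr) in dict(A=(93,133,32,208),B=(243,282,36,208),C=(388,425,40,206),D=(528,558,45,206)).items():
    q=np.array([[l,a],[rr,a],[l,b],[rr,b]])/3.6+[285,130]
    p=unproj(c,q,0.058,True)[:,:2]; print(n,p.mean(0).round(4),"thick",(p[2:]-p[:2])[:,0].round(4),"width",(p[0]-p[1]).round(4))
```

```text
A [ 0.5339 -0.1735] thick [0.01 0.01] width [-0.0009 -0.0434]
B [ 0.5716 -0.1739] thick [0.01 0.01] width [-0.0009 -0.0432]
C [ 0.6094 -0.1745] thick [0.01 0.01] width [-0.0008 -0.0428]
D [ 0.6475 -0.1747] thick [0.0087 0.0087] width [-0.0008 -0.0429]
```

A, B, C and D sit at the right 38 mm spacing and 10 mm thickness. They are the only yellow plates and they stand in the rack, so the loose white, green and blue ones stay out of it. I pick A first, for the jar side.

```bash
cat >> h.py <<'E'
RY=np.radians(-1.0); DZ=0.0
PL=dict(A=(0.5339,-0.1735),B=(0.5716,-0.1739),C=(0.6094,-0.1745))
def pick(n):
    from plant import r,gripper_to,telemetry
    x,y=PL[n]; q=down(RY+np.pi/2)
    r.move_to([x,y,0.13],q); gripper_to(0.062,20); r.move_l([x,y,0.045],vel=0.15)
    gripper_to(0.03,20); print(n,"opening",telemetry.current_opening(),telemetry.current_t())
    r.move_l([x,y,0.15],vel=0.2)
def place(xj,yj=0.0):
    from plant import r,gripper_to,telemetry
    q=down(JY+np.pi/2)
    r.move_to(jig(xj,yj,0.15),q); print("op",telemetry.current_opening())
    r.move_l(jig(xj,yj,0.056),vel=0.15)
    g=r.move_l(jig(xj,yj,0.0475),vel=0.03,guard=4); p=telemetry.current_ee_pos()
    print("guard",g,p.round(4),"F",np.round(telemetry.current_wrist_force(),1))
    r.hold(0.2)
    gripper_to(0.058); r.move_l(jig(xj,yj,0.15),vel=0.2); print(telemetry.current_t())
E
python3 - <<'E'
from plant import r, vision
from h import *
pick("A"); place(0.008)
c=vision.get_calibration("wrist"); im=vision.snapshot("wrist"); cv2.imwrite("pics/w3.png",im[:,:,::-1]); np.save("cw3.npy",c,allow_pickle=True)
cv2.imwrite("pics/k3.png",cv2.resize(im[95:335,265:385,::-1],None,fx=2.5,fy=2.5,interpolation=cv2.INTER_CUBIC))
E
```

```text
A opening 0.04188198941263521 6.8833
op 0.04202997550623552
guard True [0.5916 0.1709 0.0488] F [-0.5  0.2 -0.6]
11.2833
```

View pics/w3.png

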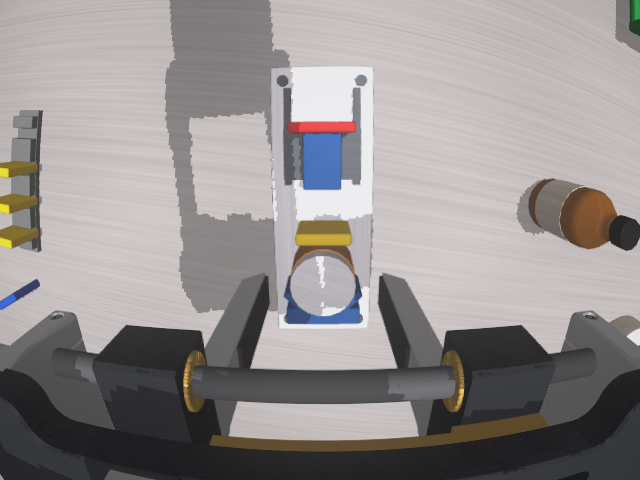

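Plate A stands upright in front of the jar (columns 295-352, top face at rows 234-245). I go on with B and C.

Run:
```python
from plant import r, vision
from h import *
c=np.load("cw3.npy",allow_pickle=True).item()
p=unproj(c,[[295,234],[352,234],[295,245],[352,245]],0.062,True)[:,:2]-JO; co,s=np.cos(JY),np.sin(JY)
print(np.c_[p[:,0]*co+p[:,1]*s,-p[:,0]*s+p[:,1]*co].round(4).tolist())
pick("B"); place(-0.0055); pick("C"); place(-0.019)
c=vision.get_calibration("wrist"); im=vision.snapshot("wrist"); cv2.imwrite("pics/w4.png",im[:,:,::-1]); np.save("cw4.npy",c,allow_pickle=True)
cv2.imwrite("pics/k4.png",cv2.resize(im[60:335,260:390,::-1],None,fx=2.1,fy=2.1,interpolation=cv2.INTER_CUBIC))
```

```text
[[0.0031, -0.0218], [0.0031, 0.0222], [0.012, -0.022], [0.012, 0.0224]]
B opening 0.042114714196374387 14.1417
op 0.04201136808290873
guard True [0.5784 0.1689 0.049 ] F [ 0.4 -0.2  0.4]
18.5167
C opening 0.04195232623430707 21.325
op 0.04213572872715672
guard True [0.5649 0.1669 0.0489] F [0.3 0.2 0. ]
25.7083
```

View pics/k4.png

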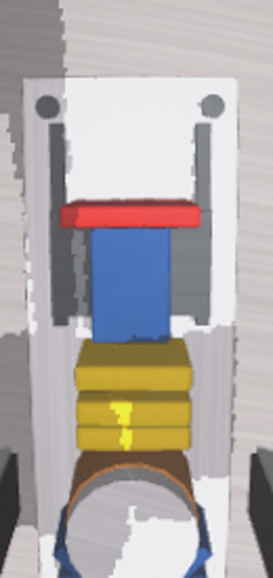

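All three plates stand upright and in line in the gap. Next I push the jaw with closed fingers.

```bash
cat >> h.py <<'E'
def fx():
    from plant import telemetry
    f=np.array(telemetry.current_wrist_force()); p=np.array(telemetry.current_ee_pos()); 
    d=p[:2]-JO
    return round(float(f[0]*np.cos(JY)+f[1]*np.sin(JY)),2), f.round(1), round(float(d[0]*np.cos(JY)+d[1]*np.sin(JY)),5)
E
python3 - <<'E'
from plant import r, vision, telemetry, gripper_to
from h import *
r.move_to(jig(-0.112,0,0.15),down(JY+np.pi/2)); gripper_to(0.0,20); print("op",telemetry.current_opening(),fx())
print(r.move_l(jig(-0.112,0,0.046),vel=0.1,guard=8)); print("down",fx())
print(r.move_l(jig(-0.078,0,0.046),vel=0.03,guard=3)); print("touch",fx(),telemetry.current_t())
im=vision.snapshot("scene"); cv2.imwrite("pics/s5.png",cv2.resize(im[150:260,270:440,::-1],None,fx=4.5,fy=4.5,interpolation=cv2.INTER_CUBIC))
E
```

```text
op 0.000643259578926441 (-0.13, array([-0.1, -0.1,  0.5]), -0.11202)
False
down (-0.06, array([-0.2,  0.6,  0.1]), -0.11142)
True
touch (-1.85, array([-1.8, -0.4,  1.7]), -0.09094) 29.1333
```

View pics/s5.png

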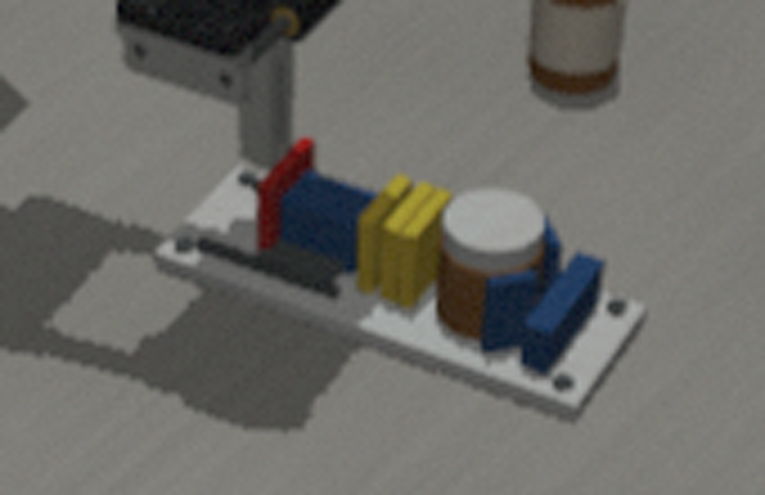

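Touch came at TCP x = -0.091, as expected from a finger half-width of 8 mm. The plates stand upright, so I push slowly.

Run:
```python
from plant import r, vision, telemetry, gripper_to
from h import *
print(r.move_l(jig(-0.080,0,0.046),vel=0.02,guard=8),fx())
for i in range(20):
    x=-0.080+0.001*(i+1)
    if x>-0.0695: break
    g=r.move_l(jig(x,0,0.046),vel=0.01,guard=6); f=fx(); print(round(x,4),g,f)
    if f[0]<-9: break
print(telemetry.current_t())
```

```text
False (-4.56, array([-4.5, -0.5, -3.9]), -0.08127)
-0.079 False (-4.76, array([-4.7, -0.9, -4. ]), -0.07996)
-0.078 False (-4.96, array([-5.1,  0.4, -5.5]), -0.07892)
-0.077 False (-5.12, array([-4.9, -1.7, -3.4]), -0.07803)
-0.076 False (-4.85, array([-4.7, -1.2, -4.1]), -0.07712)
-0.075 False (-4.7, array([-4.7, -0.2, -3. ]), -0.07627)
-0.074 False (-8.16, array([-8. , -1.6, -2.7]), -0.07579)
-0.073 False (-7.61, array([-7.7,  0. , -2.5]), -0.0755)
-0.072 False (-7.92, array([-7.8, -1.3, -0.7]), -0.07549)
-0.071 False (-11.44, array([-11.4,  -1. ,   1.1]), -0.07549)
32.15
```

Run:
```python
from plant import r, vision, telemetry, gripper_to
from h import *
x=-0.071
while x<-0.064:
    f=fx(); print(round(x,4),f)
    if f[0]<-16: break
    x+=0.0007; r.move_l(jig(x,0,0.046),vel=0.007,guard=8); r.hold(0.1)
for i in range(4): r.hold(0.3); print(fx())
print(telemetry.current_t())
c=vision.get_calibration("wrist"); im=vision.snapshot("wrist"); cv2.imwrite("pics/w6.png",im[:,:,::-1]); np.save("cw6.npy",c,allow_pickle=True)
im=vision.snapshot("scene"); cv2.imwrite("pics/s6.png",cv2.resize(im[150:260,270:440,::-1],None,fx=4.5,fy=4.5,interpolation=cv2.INTER_CUBIC))
im=vision.snapshot("top"); cv2.imwrite("pics/t6.png",cv2.resize(im[185:325,210:300,::-1],None,fx=4.2,fy=4.2,interpolation=cv2.INTER_CUBIC))
```

```text
-0.071 (-11.44, array([-11.4,  -1. ,   1.1]), -0.07549)
-0.0703 (-12.06, array([-12. ,  -1.4,   2.6]), -0.07547)
-0.0696 (-12.49, array([-12.4,  -1.7,   4.1]), -0.07549)
-0.0689 (-14.1, array([-13.9,  -2.6,   5.1]), -0.0755)
-0.0682 (-15.51, array([-15.3,  -2.5,   5.6]), -0.07551)
-0.0675 (-16.66, array([-16.4,  -2.9,   7.3]), -0.07551)
(-15.98, array([-15.8,  -2.5,   6.3]), -0.07551)
(-15.73, array([-15.5,  -2.7,   6.6]), -0.0755)
(-16.16, array([-16. ,  -2.6,   7.9]), -0.07547)
(-15.99, array([-15.9,  -2. ,   7.2]), -0.07554)
35.1
```

View pics/s6.png

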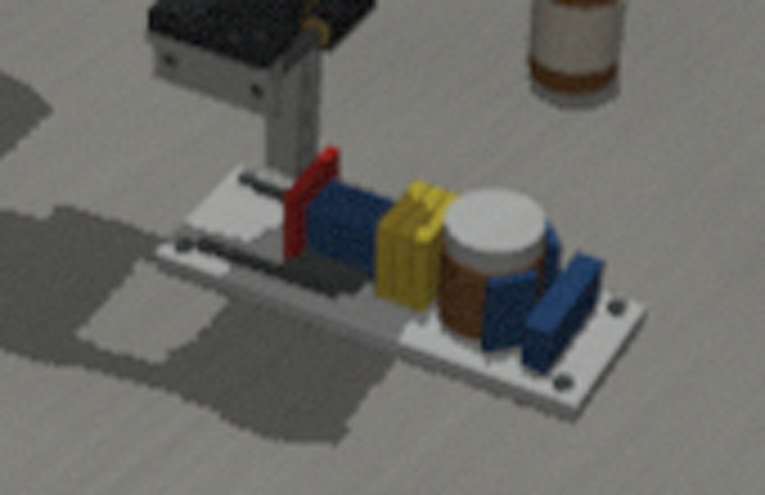

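View pics/w6.png

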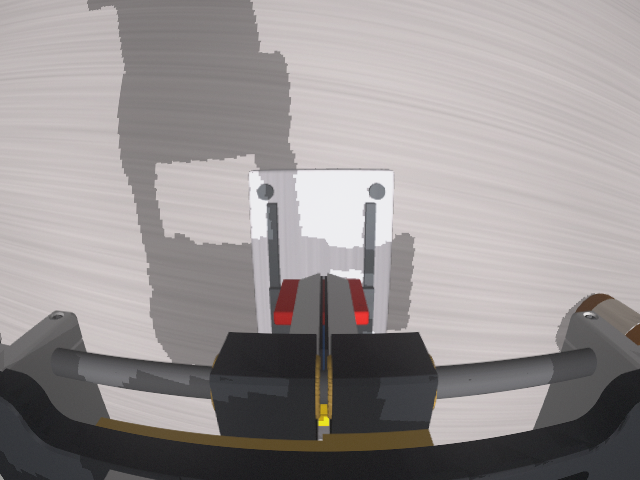

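View pics/t6.png

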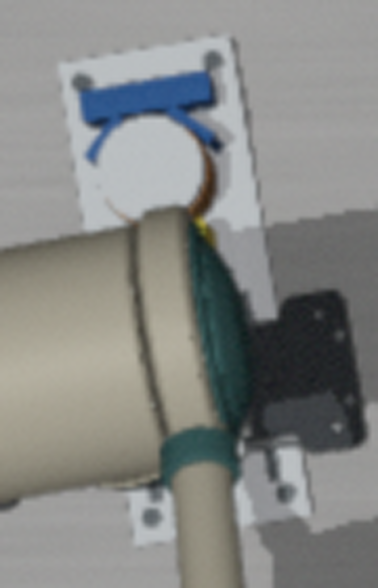

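The top view shows the jar unmoved in its cradle, with the arm covering the jaw. In the scene crop the three plates are upright with no gaps between them, and the force is steady at 16 N. I hand it in.

Run:
```python
from plant import r, telemetry
from h import *
print(fx(), telemetry.current_t()); r.sign_off()
```

```text
(-17.44, array([-17.3,  -2.4,   7.5]), -0.07551) 35.25
the job is handed in; nothing more can be done
```

The amber jar is clamped. Three yellow plates stand in the gap in front of it, and I handed the job in at about 35 s of the 72 s with the closed fingers still pushing the jaw. Sign-off gives no verdict, so the result rests on my own checks.

- **Plates:** I measured the gap at about 46.5 mm, so three plates were enough. I took the three rack plates nearest the robot base and left the fourth in the rack. The white, green and blue look-alikes were not used.
- **Jaw:** It stopped after about 15.5 mm of travel, short of its 20 mm end stop. The force then rose while the tool stood still, so the stack is tight.
- **Push:** It held between 16 and 17 N over the last 1.2 s. About 7 N of vertical force also showed on the tool. I take it to be friction on the red plate, but I did not confirm that.
- **Pictures:** The last scene picture shows the three plates upright and in line, with no gaps between them, and the jar upright in its cradle. The top view of the plates was mostly hidden by the arm. I did not measure the bystanders or the fourth plate again at the end, and I could not measure the force between plates, jar and cradle directly.

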